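# Turn the woodturners' carousel and fetch the pepper mill

## Robot

A 6-joint arm with a two-finger parallel gripper is mounted at the origin on the work surface. World frame = base frame: x ahead of the robot, y to its left, z up, the work surface at z = 0. Lengths are in m, angles in rad, forces in N, time in s.
With the tool pointing down it reaches from about 0.225 to 0.875 m from the base axis. Payload 3.4 kg.
Tool frame: the origin (TCP) lies at the centre of the arm's flange, where the gripper is bolted on; the fingertips stand manip.tcp_to_tips ahead of it and the grasp point (between the pads) lies 155 mm ahead of it (manip.tcp_to_tips is the distance from the TCP to the fingertips, in m); z points along the fingers, y is the line along which they close (so a half turn about z gives the same grasp; the last joint's range is limited). The gripper opens to 85 mm and grips with 20 to 120 N. Pads are 22 mm wide; open, the fingers measure 114 mm over their backs; the gripper's body (76 mm by 85 mm) begins 54 mm behind the grasp point. The pads swing forward as they close: fully open they stand 13 mm farther back than shut.
Start: joints at [-1.402, 0.276, 1.505, -0, 1.361, -0.121], TCP at [0.164, -0.551, 0.405] pointing down, gripper open.
Joint ranges: [-2.89, 2.89], [-0.75, 2.08], [0.22, 2.7], [-1.18, 4.32], [0.11, 2.71], [-2.7, 2.7]. Speed limits (rad/s): [2.57, 2.57, 3.14, 3.14, 3.14, 3.14].

## Interface

Orientations are given as a unit quaternion [w, x, y, z].
In Python, from rig import sensors, imaging, manip gives the robot as it stands. The module is installed in compiled form; this text tells all that it offers.
- The arm moves only by the tool jog_arm, never from a script. Its argument "plan" is a list of rows, each an object of numbers: "dx", "dy", "dz": the shift along the tool's x, y, z in mm; "ax", "ay", "az": the turn, a rotation vector about the tool's x, y, z in units of 6 degrees (1.0 is 6 degrees); "grip": the closure, from 0 (fully open) to 1 (shut). A call has 1 to 20 rows; each row shifts and turns the commanded pose from where the row before left it, along the tool's axes as they then stand; what a row does not reach is not made up. A row lasts 1/12 s, in which the tool goes at most 41.7 mm and 7.16 degrees, less where a joint would pass 70% of its speed; a pose out of reach is approached as far as the arm can. A call is refused whole if a number of a shift passes 41.7 or a number of a turn 1, either way. A call with a gripper value outside its range is refused whole. The fingers move at their own pace and stop on an object; "grip_force" is the grip in N (left out, the last holds). Time passes only in rows, so rows that do not move let the fingers close. It gives the time, the measured TCP pose, the force, the opening and the grip force at its end, in the units of the state.
- sensors.get_state(): the state, without advancing time (a new reading comes with each control period).
- imaging.get_image(name): name is "scene" or "top" or "wrist"; returns a dict with "image" (420x560x3 uint8, red, green, blue), "K" (3x3 intrinsics, pixels), "extrinsics" (4x4, takes a point from world to camera coordinates). Camera axes: x right, y up, looking along -z (the intrinsics and any distortion apply to the point x, -y, -z); pixel columns grow to the right and rows downward; lengths in m; the calibration is good to about 2 mm. A picture is of the moment at which its call begins. There is no depth.
- manip.sign_off(): hands the job in; it is judged then, once.
The state is a dict: "clock": time; "qpos": joint angles; "qd": joint speeds; "effort": joint torques, N m; "position": TCP position; "ee_rot": TCP orientation; "contact_force": force on the tool from outside, world axes, zero at the start; "moment": the same for the moment, N m; "width": finger opening in m; "gripper_force": force on a finger pad.
Only numpy, scipy, OpenCV 4.12 (cv2) and the standard library are available. Lean on these libraries where they do the work, as an engineer would, in place of code of your own. Each camera call takes 0.05 s, during which the arm holds its last target. There are 200 camera calls.

## Task

Turn the wooden carousel (it has a turning knob on top) until the pepper mill leans out over the brass pointer at the front of the plinth and let it come to rest there. Then draw the mill out of its slanted pocket with the carousel still facing that way, and stand it upright on the floor of the dark square tray beside the cup, setting it down rather than dropping it. Leave the three other turned pieces in their pockets and everything else on the table where it is.

Things in the scene. Friction and masses are not known exactly. Their poses are not given: they have to be found in the camera images.
- plinth: Fixed round wooden plinth under the carousel, radius 150, height 22 mm; origin at the centre of its underside, on the table and on the carousel's vertical turning axis. Its own -x direction is its front, facing obliquely towards the robot's side of the table and its right, marked by a small brass pointer on the rim (reaching 173 mm from the axis).
- carousel (a joint): Turning angle of the carousel on the plinth, rad: 0 at the start wherever it then stands, positive counter-clockwise from above. Turns both ways (7 rad each) against light friction (about 0.07 N m) and stays where it is left. A wooden disc of radius 145 mm carrying four pockets 90 degrees apart and an upper box.
- upper_box (a point): Centre of the lid of the closed round bentwood box on top of the carousel, on the turning axis; it turns with it. Box radius 104 mm, underside 225 mm above the table; lid of 116 mm radius from 276 to 290 mm above the table. It overhangs the pockets, so an upright gripper over a pocketed piece runs into it.
- turning_knob (a point): Point on the axis of the turning knob, an upright fixed wooden dowel of 26 mm diameter on the lid of the upper box, 55 mm from the carousel's axis, exactly opposite the mill's pocket. The dowel stands from 290 to 345 mm above the table (rounded over its top 5 mm); this point is 325 mm above the table.
- mill_seat (a point): Where the centre of the mill's foot rests in its pocket, 58 mm from the turning axis, 73 mm above the table; turns with the carousel. The square plywood pocket (54 mm inside, 4 mm walls; along the slope: outer wall 95, sides 75, inner wall 55 mm) leans outward 29 degrees from vertical, away from the axis.
- flask_seat (a point): Likewise for the flask's foot; 90 degrees counter-clockwise (from above) of the mill's pocket.
- pestle_seat (a point): Likewise for the pestle's foot; opposite the mill's pocket, below the knob's side.
- finial_seat (a point): Likewise for the finial's foot; 90 degrees clockwise of the mill's pocket.
- mill: Loose turned wooden pepper mill, 172 mm tall, 0.12 to 0.22 kg: waisted body 46 mm wide up to 100 mm, neck 30 mm at 110 mm, drum head 42 mm wide from 120 to 156 mm above the foot, 16 mm button on top. Origin at the centre of its flat foot, +z along its axis to the button. In the pocket it leans 29 degrees outward, head clear, 4 to 8 mm play; it draws out along its axis.
- flask: Turned wooden flask with a slim neck and flared lip, 165 mm tall, 46 mm diameter, leaning in another pocket; origin at foot centre, +z along its axis.
- pestle: Plain tapering wooden pestle with a blunt end, 165 mm tall, 46 mm diameter, in another pocket; origin as the flask's.
- finial: Turned wooden finial with a ball of 44 mm on top, 162 mm tall, 46 mm diameter, in another pocket; origin as the flask's.
- tray: Fixed dark wooden square tray, 220 x 220 mm outside, walls 8 mm thick and 22 mm high, floor 8 mm above the table, level; origin at the centre of its underside, x and y along its sides.
- cup: Loose blue ceramic cup, 68 mm across and 62 mm tall, standing in the tray towards its +x side, 45 to 75 mm from the tray's centre; origin at the centre of its underside.
- water_bottle: Loose clear plastic bottle, 68 mm across, 210 mm tall, upright at the left of the table; origin under its centre.
- hoop: Loose bentwood hoop, 120 mm across, 50 mm high, lying at the back of the table; origin under its centre.
- brush: Loose brush, 190 mm, lying at the left of the table.
- hammer: Loose hammer, 260 mm, lying at the right of the table.
- bowl: Loose wooden bowl, 120 mm across, 50 mm high, at the right; origin under its centre.

How it is judged:
On the way, in this order (a step that is already met when the one before it is completed fails the run):
1. the carousel has been turned so that the mill, still in its pocket, leans towards the plinth's front to within about 25 degrees, and it rests there (x of mill_seat in the frame of plinth below -0.0525 m and velocity of joint carousel between -0.08 and 0.08 rad/s and distance between mill and mill_seat below 0.02 m), for 0.3 s.
2. the mill has been drawn out of its pocket while the pocket still faces the front (x of mill_seat in the frame of plinth below -0.0525 m and distance between mill and mill_seat above 0.11 m), for 0.05 s.
At the end, for the whole second after the job is handed in: The mill stands upright (within 0.08 rad) and at rest with its foot on the floor of the tray, its foot wholly within the tray; the cup still stands upright, and the flask, pestle and finial are still in their pockets (feet within 20 mm of their seats) (angle between mill's own z axis and vertical below 0.08 rad and z of mill in the frame of tray between 0.004 and 0.014 m and x of mill in the frame of tray between -0.088 and 0.088 m and y of mill in the frame of tray between -0.088 and 0.088 m and linear speed of mill below 0.02 m/s and angle between cup's own z axis and vertical below 0.1 rad and distance between flask and flask_seat below 0.02 m and distance between pestle and pestle_seat below 0.02 m and distance between finial and finial_seat below 0.02 m); the robot touches nothing.
It fails at once if the flask, pestle or finial is pulled out of its pocket (over 20 mm) (distance between flask and flask_seat above 0.02 m or distance between pestle and pestle_seat above 0.02 m or distance between finial and finial_seat above 0.02 m).
It fails at once if the cup, bottle, hoop, brush, hammer or bowl is moved more than 30 mm (distance of any of cup, water_bottle, hoop, brush, hammer, bowl from where it was at the start of the episode above 0.03 m).
It fails at once if the mill is dropped: out of its pocket, touched by no finger, and its foot more than 30 mm above the tray's underside (distance between mill and mill_seat above 0.11 m and contact force between the fingers and mill below 0.01 N and z of mill in the frame of tray above 0.03 m).
It also fails if it takes over 70 s, if anything falls off the work surface, if the arm or the gripper's body presses on something with over 40 N, if the wrist force passes 120 N, or if a joint passes its speed limit or range.

## Working session

There is one attempt and no reset: what is moved stays moved. The work goes in short steps, Python scripts to look and compute and a tool call to move; the robot and the scene stay as the last step left them, time stands still between calls to the robot, and variables do not carry over. Pictures are saved under pics/ and viewed, at most 10 in all, crops included, and the job is handed in when it is done.

Besides the shell and the picture viewer there is one more tool, called as name(argument=value, ...), one argument or row to a line, values as JSON. jog_arm: Moves the arm, as the interface text tells. Its arguments: {"type":"object","properties":{"plan":{"type":"array"},"grip_force":{"type":"number"}},"required":["plan"]}

```bash
mkdir -p pics; ls; python3 - <<'E'
from rig import sensors, imaging, manip
import cv2,numpy as np
for n in("scene","top"):
    d=imaging.get_image(n); cv2.imwrite(f"pics/{n}0.png",d["image"][:,:,::-1])
    print(n,d["K"].round(1).tolist(),d["extrinsics"].round(4).tolist(),[k for k in d])
print(manip.tcp_to_tips); print(sensors.get_state())
E
```

```text
pics
scene [[501.3, 0.0, 291.3], [0.0, 501.3, 212.4], [0.0, 0.0, 1.0]] [[-0.6053, 0.7959, -0.0108, 0.386], [-0.4982, -0.3683, 0.785, 0.1368], [0.6208, 0.4805, 0.6194, -2.1841], [0.0, 0.0, 0.0, 1.0]] ['image', 'K', 'extrinsics']
top [[495.8, 0.0, 276.5], [0.0, 495.8, 214.7], [0.0, 0.0, 1.0]] [[-0.0013, -0.9999, -0.0146, 0.003], [0.9974, -0.0024, 0.072, -0.6141], [-0.072, -0.0145, 0.9973, -1.8304], [0.0, 0.0, 0.0, 1.0]] ['image', 'K', 'extrinsics']
0.1734
{'clock': 0.1, 'qpos': array([-1.40198322e+00,  2.76527967e-01,  1.50600650e+00, -4.56528684e-07,
        1.36070427e+00, -1.21010118e-01]), 'qd': array([-0.00082942, -0.00110002, -0.00285833,  0.00090973, -0.00090057,
       -0.00073275]), 'effort': array([ 1.37137802e-03, -4.17698765e+01, -2.46406227e+01, -1.43036291e-04,
        5.85454502e-03,  1.03280883e-06]), 'position': array([ 0.16428235, -0.55083504,  0.40392815]), 'ee_rot': array([-8.22800898e-04,  9.89518331e-01,  1.44404969e-01, -1.98931877e-05]), 'contact_force': array([-0.11823644,  0.15161754, -0.14988532]), 'moment': array([-0.0031493 ,  0.03164362, -0.00361494]), 'gripper_force': 0.0, 'width': 0.08562066655817704}
```

View pics/top0.png

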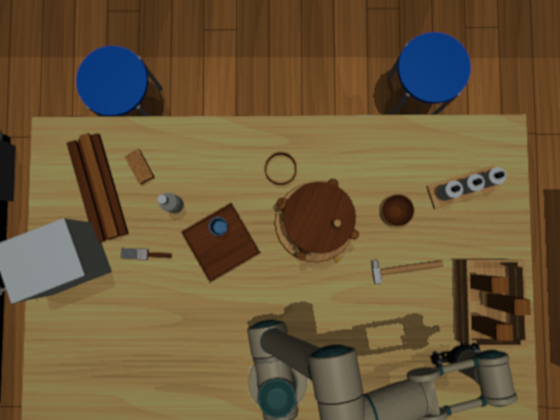

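View pics/scene0.png

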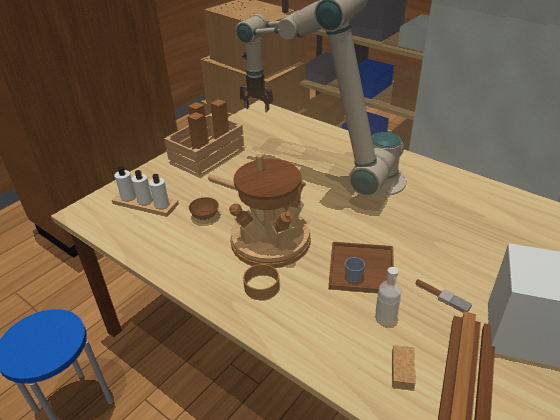

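```bash
cat > h.py <<'E'
from rig import sensors, imaging, manip
import cv2,numpy as np
from scipy.spatial.transform import Rotation as R
def ray(d,u,v):
    E=d["extrinsics"];K=d["K"]
    c=-E[:3,:3].T@E[:3,3]
    r=E[:3,:3].T@np.array([(u-K[0,2])/K[0,0],-(v-K[1,2])/K[1,1],-1])
    return c,r
def onz(d,u,v,z):
    c,r=ray(d,u,v); return c+r*(z-c[2])/r[2]
def proj(d,p):
    q=d["extrinsics"][:3,:3]@np.asarray(p,float)+d["extrinsics"][:3,3]
    return d["K"][0,0]*q[0]/-q[2]+d["K"][0,2], d["K"][1,1]*-q[1]/-q[2]+d["K"][1,2]
E
python3 - <<'E'
from h import *
t=imaging.get_image("top");s=imaging.get_image("scene")
np.save("t.npy",t,allow_pickle=True);np.save("s.npy",s,allow_pickle=True)
a=cv2.resize(t["image"][165:285,175:375],None,fx=4,fy=4,interpolation=cv2.INTER_CUBIC)
b=cv2.resize(s["image"][140:300,190:400],None,fx=3.8,fy=3.7,interpolation=cv2.INTER_CUBIC)
f=lambda x:np.clip(x.astype(float)*1.6,0,255).astype(np.uint8)[:,:,::-1]
cv2.imwrite("pics/tc.png",f(a));cv2.imwrite("pics/sc.png",f(b))
E
```

```text
(no output)
```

View pics/tc.png

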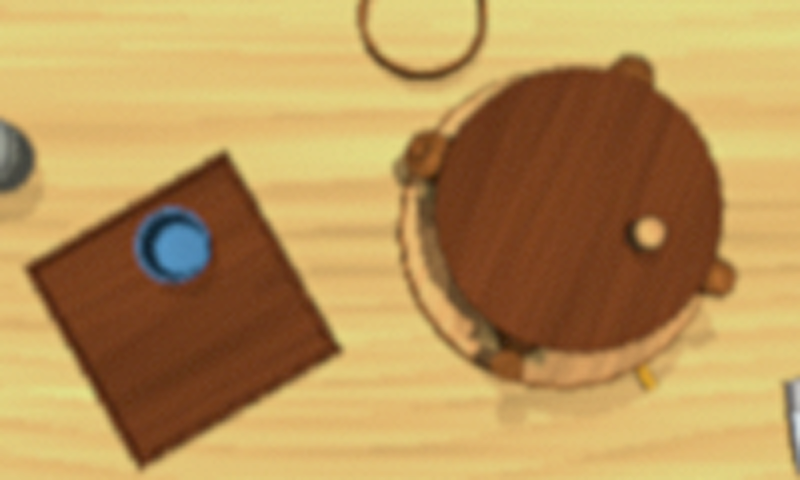

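View pics/sc.png

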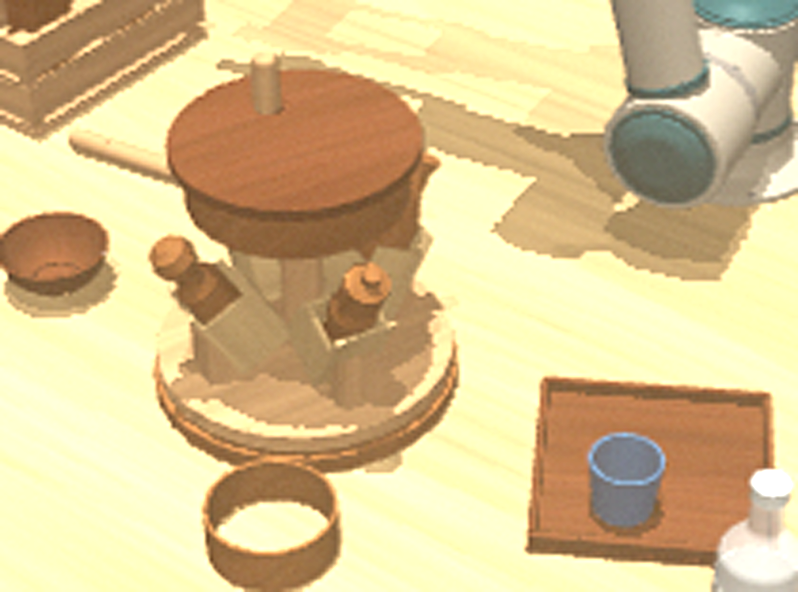

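```bash
python3 - <<'E'
from h import *
t=np.load("t.npy",allow_pickle=True).item();s=np.load("s.npy",allow_pickle=True).item()
cr=lambda x,y:(175+(x+.5)/4-.5,165+(y+.5)/4-.5)
# lid mask
im=t["image"].astype(int); hsv=cv2.cvtColor(t["image"],cv2.COLOR_RGB2HSV)
m=((im[:,:,0]<115)&(im[:,:,0]>im[:,:,2]+15)).astype(np.uint8)
m[:, :270]=0;m[:170]=0;m[262:]=0;m[:,362:]=0
m=cv2.morphologyEx(m,cv2.MORPH_OPEN,cv2.getStructuringElement(cv2.MORPH_ELLIPSE,(21,21)))
c=max(cv2.findContours(m,0,1)[0],key=cv2.contourArea)
(x,y),r=cv2.minEnclosingCircle(c);M=cv2.moments(c);cx,cy=M["m10"]/M["m00"],M["m01"]/M["m00"]
print("lid",x,y,r,cx,cy)
C=onz(t,cx,cy,.29);C2=onz(t,x,y,.29);e=onz(t,x+r,y,.29);print("centre",C,C2,"rad",np.linalg.norm(e-C2))
# scene lid: from crop ellipse estimate
print("proj C scene",proj(s,C),"sc crop",[(a-b)*k for a,b,k in zip(proj(s,C),(190,140),(3.8,3.7))])
k=onz(t,*cr(650,232),.345);print("knob",k,np.linalg.norm((k-C)[:2]),np.degrees(np.arctan2(*(k-C)[1::-1])))
p=onz(t,*cr(645,378),.022);print("ptr",p,np.linalg.norm((p-C)[:2]),np.degrees(np.arctan2(*(p-C)[1::-1])))
for q in[(225,152),(342,350),(140,467),(27,268)]: print("tray",onz(t,*cr(*q),.022))
print("cup",onz(t,*cr(173,245),.062))
print("mill head dir",np.degrees(np.arctan2(*(onz(t,*cr(423,155),.21)-C)[1::-1])),onz(t,*cr(423,155),.21)-C)
E
```

```text
lid 315.9456481933594 218.4728240966797 40.26658248901367 315.2750663024977 217.5844911530697
centre [ 0.58523409 -0.12572149  0.29      ] [ 0.58238999 -0.1278381   0.29      ] rad 0.1281288993474892
proj C scene (np.float64(270.25051360887437), np.float64(177.3199787029546)) sc crop [np.float64(304.9519517137226), np.float64(138.08392120093197)]
knob [ 0.56591139 -0.18920825  0.345     ] 0.066362156425585 -106.92803931590556
ptr [ 0.44849767 -0.21801636  0.022     ] 0.16497027345420573 -145.98128749910995
tray [0.65988349 0.17280848 0.022     ]
tray [0.47472908 0.06291574 0.022     ]
tray [0.36681961 0.25016489 0.022     ]
tray [0.55151865 0.35752777 0.022     ]
cup [0.57075934 0.21567468 0.062     ]
mill head dir 64.44763857111792 [ 0.05343162  0.11175876 -0.08      ]
```

```bash
python3 - <<'E'
from h import *
t=np.load("t.npy",allow_pickle=True).item();s=np.load("s.npy",allow_pickle=True).item()
cr=lambda x,y:(175+(x+.5)/4-.5,165+(y+.5)/4-.5)
cs=lambda x,y:(190+x/3.8,140+y/3.7)
tri=lambda a,b:(lambda A,B:(lambda st:(A[0]+A[1]*st[0],np.linalg.norm(A[0]+A[1]*st[0]-B[0]-B[1]*st[1])))(np.linalg.lstsq(np.c_[A[1],-B[1]],B[0]-A[0],rcond=None)[0]))(ray(t,*a),ray(s,*b))
print("lid tri",tri(cr(579.5,209.5),cs(296,140)))
C=onz(t,*cr(579.5,209.5),.29);print(C, onz(s,*cs(296,140),.29))
print("lid left/right",onz(t,*cr(437,209),.29)-C,onz(t,*cr(722,209),.29)-C)
def rel(n,p):print(n,p,np.linalg.norm((p-C)[:2]),np.degrees(np.arctan2(*(p-C)[1::-1])))
rel("knob top",onz(t,*cr(650,232),.345))
rel("knob scene",onz(s,*cs(265,58),.345))
print(tri(cr(650,232),cs(265,58)))
rel("ptr",onz(t,*cr(645,378),.022)); rel("ptr tip",onz(t,*cr(651,389),.022))
# plinth/disc scene: ellipse of plinth base left 157 right 458
print("plinth", (onz(s,*cs(157,375),.022)+onz(s,*cs(458,370),.022))/2)
rel("mill head",tri(cr(423,155),cs(367,280))[0])
rel("finial?",onz(t,*cr(632,70),.2))
E
```

```text
lid tri (array([ 0.58748643, -0.13964208,  0.28383329]), np.float64(0.0039609279639210146))
[ 0.58707134 -0.13919596  0.29      ] [ 0.59238565 -0.13019376  0.29      ]
lid left/right [0.00066386 0.11361251 0.        ] [ 0.00013588 -0.11338004  0.        ]
knob top [ 0.56591139 -0.18920825  0.345     ] 0.05430444232690937 -112.93297420224354
knob scene [ 0.56656082 -0.18446987  0.345     ] 0.049703195125890394 -114.37203488024805
(array([ 0.56600846, -0.1893955 ,  0.3432623 ]), np.float64(0.003333258988676684))
ptr [ 0.44849767 -0.21801636  0.022     ] 0.15942181856717275 -150.36887730621814
ptr tip [ 0.43834348 -0.22346314  0.022     ] 0.17094131092343937 -150.464699192189
plinth [ 0.60599304 -0.11828071  0.022     ]
mill head [ 0.63860134 -0.0139672   0.21067644] 0.1354163388631028 67.6334738839329
finial? [ 0.71141619 -0.19100702  0.2       ] 0.1347071944691157 -22.620140388205243
```

jog_arm(
  plan=[
    {"dz": -27},
    {"dz": -27},
    {"dz": -27},
    {"dz": -27},
    {"dz": -28},
    {"dx": 35,"dy": -16.5,"grip": 0.55},
    {"dx": 35,"dy": -16.5},
    {"dx": 35,"dy": -16.5},
    {"dx": 35,"dy": -16.5},
    {"dx": 35,"dy": -16.5},
    {"dx": 35,"dy": -16.5},
    {"dx": 35,"dy": -16.5},
    {"dx": 35,"dy": -16.5},
    {"dx": 35,"dy": -16.5},
    {"dx": 35,"dy": -16.5},
    {"dx": 35,"dy": -16.5},
    {"dx": 35,"dy": -16.5},
    {"dx": 35,"dy": -16.5},
    {"dx": 33,"dy": -17},
    {"dx": 0},
  ],
)

```text
$.plan[0]: bad value
```

jog_arm(
  plan=[
    {"az": -0.9},
    {"az": -0.9},
    {"az": -0.9},
    {"az": -0.9},
    {"az": -0.9},
    {"az": -0.9},
    {"az": -0.9},
    {"az": -0.9},
    {"az": -0.9},
    {"az": -0.63},
    {"az": 0},
    {"az": 0},
  ],
)

```text
$.plan[0]: bad value
```

```bash
cat >> h.py <<'E'
def st():
    s=sensors.get_state(); q=s["ee_rot"]; Rm=R.from_quat([q[1],q[2],q[3],q[0]])
    return s,np.array(s["position"]),Rm
def to(p,R2=None):
    "translation in tool axes (mm) and turn (6 deg units) to reach world p, R2"
    s,P,Rm=st(); o=(Rm.inv().apply(np.array(p)-P)*1000).round(1)
    t=(Rm.inv()*R2).as_rotvec(degrees=True)/6 if R2 is not None else None
    print("shift",o.tolist(),"turn",None if t is None else t.round(2).tolist())
def show():
    s,P,Rm=st(); M=Rm.as_matrix()
    print("t",round(s["clock"],2),"P",P.round(4),"grasp",(P+.155*M[:,2]).round(4),"x",M[:,0].round(3),"y",M[:,1].round(3),"z",M[:,2].round(3),"q",np.round(s["qpos"],3),"F",np.round(s["contact_force"],1),"w",round(s["width"],4),"gf",round(s["gripper_force"],1))
E
python3 - <<'E'
from h import *
show()
a=np.radians(-23+2); y=np.array([np.cos(a),np.sin(a),0]);z=np.array([0,0,-1.]);x=np.cross(y,z)
to([.566,-.1893,.474],R.from_matrix(np.c_[x,y,z]))
E
```

```text
t 0.2 P [ 0.1643 -0.5509  0.4042] grasp [ 0.1643 -0.5508  0.2492] x [0.958 0.286 0.   ] y [ 0.286 -0.958 -0.001] z [-0.     0.001 -1.   ] q [-1.402  0.276  1.506  0.     1.361 -0.121] F [ 0.8 -0.6 -0. ] w 0.0853 gf 0.0
shift [488.3, -231.8, -69.5] turn [-0.01, -0.01, -8.73]
```

jog_arm(
  plan=[
    {"dx": 0,"dy": 0,"dz": -27,"ax": 0,"ay": 0,"az": 0,"grip": 0.55},
    {"dx": 0,"dy": 0,"dz": -27,"ax": 0,"ay": 0,"az": 0,"grip": 0.55},
    {"dx": 0,"dy": 0,"dz": -27,"ax": 0,"ay": 0,"az": 0,"grip": 0.55},
    {"dx": 0,"dy": 0,"dz": -27,"ax": 0,"ay": 0,"az": 0,"grip": 0.55},
    {"dx": 0,"dy": 0,"dz": -28,"ax": 0,"ay": 0,"az": 0,"grip": 0.55},
    {"dx": 35,"dy": -16.5,"dz": 0,"ax": 0,"ay": 0,"az": 0,"grip": 0.55},
    {"dx": 35,"dy": -16.5,"dz": 0,"ax": 0,"ay": 0,"az": 0,"grip": 0.55},
    {"dx": 35,"dy": -16.5,"dz": 0,"ax": 0,"ay": 0,"az": 0,"grip": 0.55},
    {"dx": 35,"dy": -16.5,"dz": 0,"ax": 0,"ay": 0,"az": 0,"grip": 0.55},
    {"dx": 35,"dy": -16.5,"dz": 0,"ax": 0,"ay": 0,"az": 0,"grip": 0.55},
    {"dx": 35,"dy": -16.5,"dz": 0,"ax": 0,"ay": 0,"az": 0,"grip": 0.55},
    {"dx": 35,"dy": -16.5,"dz": 0,"ax": 0,"ay": 0,"az": 0,"grip": 0.55},
    {"dx": 35,"dy": -16.5,"dz": 0,"ax": 0,"ay": 0,"az": 0,"grip": 0.55},
    {"dx": 35,"dy": -16.5,"dz": 0,"ax": 0,"ay": 0,"az": 0,"grip": 0.55},
    {"dx": 35,"dy": -16.5,"dz": 0,"ax": 0,"ay": 0,"az": 0,"grip": 0.55},
    {"dx": 35,"dy": -16.5,"dz": 0,"ax": 0,"ay": 0,"az": 0,"grip": 0.55},
    {"dx": 35,"dy": -16.5,"dz": 0,"ax": 0,"ay": 0,"az": 0,"grip": 0.55},
    {"dx": 35,"dy": -16.5,"dz": 0,"ax": 0,"ay": 0,"az": 0,"grip": 0.55},
    {"dx": 33,"dy": -17,"dz": 0,"ax": 0,"ay": 0,"az": 0,"grip": 0.55},
  ],
)

```text
clock: 1.78
position: [0.5672, -0.1881, 0.5404]
ee_rot: [0.0, 0.989, 0.145, -0.0]
contact_force: [-0.6, -0.7, 0.9]
width: 0.0384
gripper_force: 0.0
```

jog_arm(
  plan=[
    {"dx": 0,"dy": 0,"dz": 0,"ax": 0,"ay": 0,"az": -0.9,"grip": 0.55},
    {"dx": 0,"dy": 0,"dz": 0,"ax": 0,"ay": 0,"az": -0.9,"grip": 0.55},
    {"dx": 0,"dy": 0,"dz": 0,"ax": 0,"ay": 0,"az": -0.9,"grip": 0.55},
    {"dx": 0,"dy": 0,"dz": 0,"ax": 0,"ay": 0,"az": -0.9,"grip": 0.55},
    {"dx": 0,"dy": 0,"dz": 0,"ax": 0,"ay": 0,"az": -0.9,"grip": 0.55},
    {"dx": 0,"dy": 0,"dz": 0,"ax": 0,"ay": 0,"az": -0.9,"grip": 0.55},
    {"dx": 0,"dy": 0,"dz": 0,"ax": 0,"ay": 0,"az": -0.9,"grip": 0.55},
    {"dx": 0,"dy": 0,"dz": 0,"ax": 0,"ay": 0,"az": -0.9,"grip": 0.55},
    {"dx": 0,"dy": 0,"dz": 0,"ax": 0,"ay": 0,"az": -0.9,"grip": 0.55},
    {"dx": 0,"dy": 0,"dz": 0,"ax": 0,"ay": 0,"az": -0.63,"grip": 0.55},
    {"dx": 0,"dy": 0,"dz": 0,"ax": 0,"ay": 0,"az": 0,"grip": 0.55},
  ],
)

```text
clock: 2.7
position: [0.5658, -0.1897, 0.5404]
ee_rot: [-0.0, 0.824, 0.567, -0.0]
contact_force: [-0.2, -0.1, 0.8]
width: 0.0382
gripper_force: 0.0
```

```bash
python3 - <<'E'
from h import *
show()
a=np.radians(-23+2); y=np.array([np.cos(a),np.sin(a),0]);z=np.array([0,0,-1.]);x=np.cross(y,z)
to([.566,-.1893,.474],R.from_matrix(np.c_[x,y,z]))
d=imaging.get_image("wrist"); cv2.imwrite("pics/w1.png",d["image"][:,:,::-1])
print(proj(d,[.566,-.1893,.345]))
E
```

```text
t 2.7 P [ 0.5658 -0.1897  0.5404] grasp [ 0.5657 -0.1897  0.3854] x [ 0.358  0.934 -0.   ] y [ 0.934 -0.358 -0.001] z [-0.001  0.    -1.   ] q [-0.44   0.269  1.188 -0.     1.685 -0.074] F [-0.2 -0.1  0.8] w 0.0382 gf 0.0
shift [0.5, 0.1, 66.4] turn [-0.01, 0.0, 0.01]
(np.float64(276.9030026003352), np.float64(246.1951481988644))
```

View pics/w1.png

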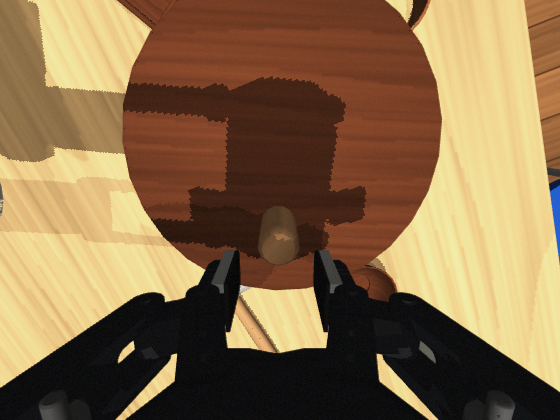

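Knob top shows at (279,247), predicted (277,246), centred between the fingers. Descend and turn.

jog_arm(
  plan=[
    {"dx": 0,"dy": 0,"dz": 22,"ax": 0,"ay": 0,"az": 0,"grip": 0.58},
    {"dx": 0,"dy": 0,"dz": 22,"ax": 0,"ay": 0,"az": 0,"grip": 0.58},
    {"dx": 0,"dy": 0,"dz": 20,"ax": 0,"ay": 0,"az": 0,"grip": 0.58},
    {"dx": 0,"dy": 1.5,"dz": 0,"ax": 0,"ay": 0,"az": -0.33,"grip": 0.6},
    {"dx": 0,"dy": 2.5,"dz": 0,"ax": 0,"ay": 0,"az": -0.45,"grip": 0.6},
    {"dx": 0,"dy": 3.84,"dz": 0,"ax": 0,"ay": 0,"az": -0.6667,"grip": 0.6},
    {"dx": 0,"dy": 3.84,"dz": 0,"ax": 0,"ay": 0,"az": -0.6667,"grip": 0.6},
    {"dx": 0,"dy": 3.84,"dz": 0,"ax": 0,"ay": 0,"az": -0.6667,"grip": 0.6},
    {"dx": 0,"dy": 3.84,"dz": 0,"ax": 0,"ay": 0,"az": -0.6667,"grip": 0.6},
    {"dx": 0,"dy": 3.84,"dz": 0,"ax": 0,"ay": 0,"az": -0.6667,"grip": 0.6},
    {"dx": 0,"dy": 3.84,"dz": 0,"ax": 0,"ay": 0,"az": -0.6667,"grip": 0.6},
    {"dx": 0,"dy": 3.84,"dz": 0,"ax": 0,"ay": 0,"az": -0.6667,"grip": 0.6},
    {"dx": 0,"dy": 3.84,"dz": 0,"ax": 0,"ay": 0,"az": -0.6667,"grip": 0.6},
  ],
)

```text
clock: 3.83
position: [0.5993, -0.193, 0.4757]
ee_rot: [-0.001, 0.604, 0.797, -0.002]
contact_force: [-1.7, -3.0, -1.5]
width: 0.0341
gripper_force: 1.5
```

```bash
python3 - <<'E'
from h import *
show()
s,P,_=st();C=np.array([.587,-.139]);v=P[:2]-C;print(np.linalg.norm(v),np.degrees(np.arctan2(v[1],v[0])))
E
```

```text
t 3.83 P [ 0.5993 -0.193   0.4757] grasp [ 0.5987 -0.1932  0.3207] x [-0.271  0.963 -0.   ] y [ 0.963  0.271 -0.004] z [-0.004 -0.001 -1.   ] q [-0.421  0.333  1.248 -0.003  1.563 -0.695] F [-1.7 -3.  -1.5] w 0.0341 gf 1.5
0.05537025607986405 -77.14333923370874
```

jog_arm(
  plan=[
    {"dx": 0,"dy": 3.84,"dz": 0,"ax": 0,"ay": 0,"az": -0.6667,"grip": 0.6},
    {"dx": 0,"dy": 3.84,"dz": 0,"ax": 0,"ay": 0,"az": -0.6667,"grip": 0.6},
    {"dx": 0,"dy": 3.84,"dz": 0,"ax": 0,"ay": 0,"az": -0.6667,"grip": 0.6},
    {"dx": 0,"dy": 3.84,"dz": 0,"ax": 0,"ay": 0,"az": -0.6667,"grip": 0.6},
    {"dx": 0,"dy": 3.84,"dz": 0,"ax": 0,"ay": 0,"az": -0.6667,"grip": 0.6},
    {"dx": 0,"dy": 3.84,"dz": 0,"ax": 0,"ay": 0,"az": -0.6667,"grip": 0.6},
    {"dx": 0,"dy": 3.84,"dz": 0,"ax": 0,"ay": 0,"az": -0.6667,"grip": 0.6},
    {"dx": 0,"dy": 3.84,"dz": 0,"ax": 0,"ay": 0,"az": -0.6667,"grip": 0.6},
    {"dx": 0,"dy": 3.84,"dz": 0,"ax": 0,"ay": 0,"az": -0.6667,"grip": 0.6},
    {"dx": 0,"dy": 3.84,"dz": 0,"ax": 0,"ay": 0,"az": -0.6667,"grip": 0.6},
    {"dx": 0,"dy": 3.84,"dz": 0,"ax": 0,"ay": 0,"az": -0.6667,"grip": 0.6},
    {"dx": 0,"dy": 3.84,"dz": 0,"ax": 0,"ay": 0,"az": -0.6667,"grip": 0.6},
    {"dx": 0,"dy": 3.84,"dz": 0,"ax": 0,"ay": 0,"az": -0.6667,"grip": 0.6},
    {"dx": 0,"dy": 3.84,"dz": 0,"ax": 0,"ay": 0,"az": -0.6667,"grip": 0.6},
    {"dx": 0,"dy": 3.84,"dz": 0,"ax": 0,"ay": 0,"az": -0.6667,"grip": 0.6},
    {"dx": 0,"dy": 3.84,"dz": 0,"ax": 0,"ay": 0,"az": -0.6667,"grip": 0.6},
  ],
)

```text
clock: 5.17
position: [0.6411, -0.1516, 0.4763]
ee_rot: [0.0, 0.09, 0.996, -0.001]
contact_force: [2.0, -3.4, -0.4]
width: 0.0345
gripper_force: 1.5
```

```bash
python3 - <<'E'
from h import *
show()
s,P,_=st();C=np.array([.587,-.139]);v=P[:2]-C;print(np.linalg.norm(v),np.degrees(np.arctan2(v[1],v[0])))
E
```

```text
t 5.17 P [ 0.6411 -0.1516  0.4763] grasp [ 0.6412 -0.1521  0.3213] x [-0.984  0.179 -0.001] y [ 0.179  0.984 -0.003] z [ 0.001 -0.003 -1.   ] q [-0.337  0.379  1.178 -0.003  1.583 -1.728] F [ 2.  -3.4 -0.4] w 0.0345 gf 1.5
0.055528479335833256 -13.152497785638616
```

jog_arm(
  plan=[
    {"dx": 0,"dy": 3.84,"dz": 0,"ax": 0,"ay": 0,"az": -0.6667,"grip": 0.6},
    {"dx": 0,"dy": 3.84,"dz": 0,"ax": 0,"ay": 0,"az": -0.6667,"grip": 0.6},
    {"dx": 0,"dy": 3.84,"dz": 0,"ax": 0,"ay": 0,"az": -0.6667,"grip": 0.6},
    {"dx": 0,"dy": 3.84,"dz": 0,"ax": 0,"ay": 0,"az": -0.6667,"grip": 0.6},
    {"dx": 0,"dy": 3.84,"dz": 0,"ax": 0,"ay": 0,"az": -0.6667,"grip": 0.6},
    {"dx": 0,"dy": 3.84,"dz": 0,"ax": 0,"ay": 0,"az": -0.6667,"grip": 0.6},
    {"dx": 0,"dy": 3.84,"dz": 0,"ax": 0,"ay": 0,"az": -0.6667,"grip": 0.6},
    {"dx": 0,"dy": 3.84,"dz": 0,"ax": 0,"ay": 0,"az": -0.6667,"grip": 0.6},
    {"dx": 0,"dy": 2.88,"dz": 0,"ax": 0,"ay": 0,"az": -0.5,"grip": 0.6},
    {"dx": 0,"dy": 2.88,"dz": 0,"ax": 0,"ay": 0,"az": -0.5,"grip": 0.6},
    {"dx": 0,"dy": 1.92,"dz": 0,"ax": 0,"ay": 0,"az": -0.33,"grip": 0.6},
    {"dx": 0,"dy": 1.92,"dz": 0,"ax": 0,"ay": 0,"az": -0.33,"grip": 0.6},
    {"dx": 0,"dy": 0.96,"dz": 0,"ax": 0,"ay": 0,"az": -0.16,"grip": 0.6},
    {"dx": 0,"dy": 0,"dz": 0,"ax": 0,"ay": 0,"az": 0,"grip": 0.6},
    {"dx": 0,"dy": 0,"dz": 0,"ax": 0,"ay": 0,"az": 0,"grip": 0.6},
    {"dx": 0,"dy": 0,"dz": 0,"ax": 0,"ay": 0,"az": 0,"grip": 0.6},
    {"dx": 0,"dy": 0,"dz": 0,"ax": 0,"ay": 0,"az": 0,"grip": 0.5},
    {"dx": 0,"dy": 0,"dz": 0,"ax": 0,"ay": 0,"az": 0,"grip": 0.5},
  ],
)

```text
clock: 6.67
position: [0.634, -0.1109, 0.4767]
ee_rot: [-0.0, -0.28, 0.96, 0.0]
contact_force: [0.6, 0.6, 0.4]
width: 0.0433
gripper_force: 0.0
```

```bash
python3 - <<'E'
from h import *
show()
s,P,_=st();C=np.array([.587,-.139]);v=P[:2]-C;print(np.linalg.norm(v),np.degrees(np.arctan2(v[1],v[0])))
d=imaging.get_image("top"); np.save("t2.npy",d,allow_pickle=True)
a=cv2.resize(d["image"][175:285,215:375],None,fx=5,fy=5,interpolation=cv2.INTER_CUBIC)
cv2.imwrite("pics/t2.png",np.clip(a.astype(float)*1.6,0,255).astype(np.uint8)[:,:,::-1])
E
```

```text
t 6.67 P [ 0.634  -0.1109  0.4767] grasp [ 0.634  -0.1109  0.3217] x [-0.843 -0.538  0.   ] y [-0.538  0.843  0.   ] z [-0. -0. -1.] q [-0.281  0.355  1.214 -0.     1.573 -2.42 ] F [0.6 0.6 0.4] w 0.0433 gf 0.0
0.05477798150189324 30.826443883866965
```

View pics/t2.png

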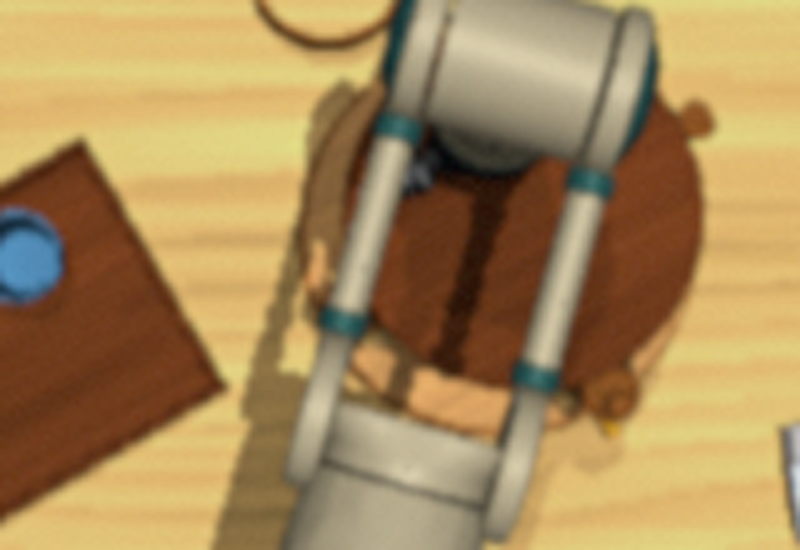

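jog_arm(
  plan=[
    {"dx": 0,"dy": 0,"dz": -20,"ax": 0,"ay": 0,"az": 0,"grip": 0.5},
    {"dx": 0,"dy": 0,"dz": -30,"ax": 0,"ay": 0,"az": 0,"grip": 0.5},
    {"dx": 0,"dy": 0,"dz": -30,"ax": 0,"ay": 0,"az": 0,"grip": 0.1},
    {"dx": 30,"dy": 0,"dz": -10,"ax": 0,"ay": 0,"az": 0,"grip": 0.1},
    {"dx": 35,"dy": 0,"dz": 0,"ax": 0,"ay": 0,"az": 0,"grip": 0.1},
    {"dx": 35,"dy": 0,"dz": 0,"ax": 0,"ay": 0,"az": 0,"grip": 0.1},
    {"dx": 35,"dy": 0,"dz": 0,"ax": 0,"ay": 0,"az": 0,"grip": 0.1},
    {"dx": 35,"dy": 0,"dz": 0,"ax": 0,"ay": 0,"az": 0,"grip": 0.1},
    {"dx": 35,"dy": 0,"dz": 0,"ax": 0,"ay": 0,"az": 0,"grip": 0.1},
    {"dx": 35,"dy": 0,"dz": 0,"ax": 0,"ay": 0,"az": 0,"grip": 0.1},
    {"dx": 35,"dy": 0,"dz": 0,"ax": 0,"ay": 0,"az": 0,"grip": 0.1},
    {"dx": 30,"dy": 0,"dz": 0,"ax": 0,"ay": 0,"az": 0,"grip": 0.1},
  ],
)

```text
clock: 7.72
position: [0.4081, -0.2234, 0.5666]
ee_rot: [-0.016, -0.245, 0.969, -0.015]
contact_force: [-0.2, 0.2, -0.1]
width: 0.077
gripper_force: 0.0
```

```bash
python3 - <<'E'
from h import *
show()
d=imaging.get_image("top"); t=np.load("t2.npy",allow_pickle=True).item()
a=onz(t,215+613.5/5-.4,175+390.5/5-.4,.205);C=np.array([.587,-.139]);v=a[:2]-C
print("head",a,np.linalg.norm(v),np.degrees(np.arctan2(v[1],v[0])))
s,P,Rm=st();q=s["qpos"]
for sg in(1,-1):
  Rp=R.from_euler('ZYZYZ',[q[0],q[1]+q[2],sg*q[3],q[4],q[5]+np.pi/2]); print("model err",(Rp.inv()*Rm).magnitude())
F=np.radians(29.6);inn=np.array([np.cos(F),np.sin(F),0]);tan=np.array([-inn[1],inn[0],0])
for T in(35,42,50):
  Tr=np.radians(T);z=np.sin(Tr)*inn-np.cos(Tr)*np.array([0,0,1])
  for y in(tan,-tan):
    M=R.from_matrix(np.c_[np.cross(y,z),y,z])
    for j1,f in((-.6,1.7),(-.8,1.7),(-.8,2.0)):
      e=(R.from_euler('ZY',[j1,f]).inv()*M).as_euler('ZYZ')
      print(T,"tan" if y is tan else "-tan",j1,f,"j4 j5 j6",e[0].round(2),e[1].round(2),np.round((e[2]-np.pi/2+np.pi)%(2*np.pi)-np.pi,2))
E
```

```text
t 7.72 P [ 0.4081 -0.2234  0.5666] grasp [ 0.4044 -0.229   0.4117] x [-0.88  -0.474  0.038] y [-0.475  0.88  -0.02 ] z [-0.024 -0.036 -0.999] q [-0.633  0.057  1.391 -0.044  1.693 -2.704] F [-0.2  0.2 -0.1] w 0.077 gf 0.0
head [ 0.47307564 -0.20385863  0.205     ] 0.13109310602294078 -150.34657373678672Traceback (most recent call last):
  File "<stdin>", line 8, in <module>
  File "scipy/spatial/transform/_rotation.pyx", line 1413, in scipy.spatial.transform._rotation.Rotation.from_euler
ValueError: Expected axis specification to be a non-empty string of upto 3 characters, got ZYZYZ
```

```bash
python3 - <<'E'
from h import *
s,P,Rm=st();q=s["qpos"]
for sg in(1,-1):
  Rp=R.from_euler('ZYZ',[q[0],q[1]+q[2],sg*q[3]])*R.from_euler('YZ',[q[4],q[5]+np.pi/2]); print("model err",(Rp.inv()*Rm).magnitude())
F=np.radians(29.6);inn=np.array([np.cos(F),np.sin(F),0]);tan=np.array([-inn[1],inn[0],0])
for T in(35,42):
  Tr=np.radians(T);z=np.sin(Tr)*inn-np.cos(Tr)*np.array([0,0,1])
  for y in(tan,-tan):
    M=R.from_matrix(np.c_[np.cross(y,z),y,z])
    for j1,f in((-.6,1.7),(-.8,2.0)):
      e=(R.from_euler('ZY',[j1,f]).inv()*M).as_euler('ZYZ')
      print(T,"tan" if y is tan else "-tan",j1,f,"j4 j5 j6",e[0].round(2),e[1].round(2),np.round((e[2]-np.pi/2+np.pi)%(2*np.pi)-np.pi,2))
E
```

```text
model err 3.4036523729163187e-16
model err 0.09232387595974176
35 tan -0.6 1.7 j4 j5 j6 0.58 1.21 -2.83
35 tan -0.8 2.0 j4 j5 j6 0.68 1.08 3.08
35 -tan -0.6 1.7 j4 j5 j6 0.58 1.21 0.31
35 -tan -0.8 2.0 j4 j5 j6 0.68 1.08 -0.06
42 tan -0.6 1.7 j4 j5 j6 0.71 1.17 -2.88
42 tan -0.8 2.0 j4 j5 j6 0.82 1.09 3.02
42 -tan -0.6 1.7 j4 j5 j6 0.71 1.17 0.26
42 -tan -0.8 2.0 j4 j5 j6 0.82 1.09 -0.12
```

jog_arm(
  plan=[
    {"dx": 0,"dy": 0,"dz": 0,"ax": 0,"ay": 0,"az": 0.8,"grip": 0},
    {"dx": 0,"dy": 0,"dz": 0,"ax": 0,"ay": 0,"az": 1,"grip": 0},
    {"dx": 0,"dy": 0,"dz": 0,"ax": 0,"ay": 0,"az": 1,"grip": 0},
    {"dx": 0,"dy": 0,"dz": 0,"ax": 0,"ay": 0,"az": 1,"grip": 0},
    {"dx": 0,"dy": 0,"dz": 0,"ax": 0,"ay": 0,"az": 1,"grip": 0},
    {"dx": 0,"dy": 0,"dz": 0,"ax": 0,"ay": 0,"az": 1,"grip": 0},
    {"dx": 0,"dy": 0,"dz": 0,"ax": 0,"ay": 0,"az": 1,"grip": 0},
    {"dx": 0,"dy": 0,"dz": 0,"ax": 0,"ay": 0,"az": 1,"grip": 0},
    {"dx": 0,"dy": 0,"dz": 0,"ax": 0,"ay": 0,"az": 1,"grip": 0},
    {"dx": 0,"dy": 0,"dz": 0,"ax": 0,"ay": 0,"az": 1,"grip": 0},
    {"dx": 0,"dy": 0,"dz": 0,"ax": 0,"ay": 0,"az": 1,"grip": 0},
    {"dx": 0,"dy": 0,"dz": 0,"ax": 0,"ay": 0,"az": 1,"grip": 0},
    {"dx": 0,"dy": 0,"dz": 0,"ax": 0,"ay": 0,"az": 1,"grip": 0},
    {"dx": 0,"dy": 0,"dz": 0,"ax": 0,"ay": 0,"az": 1,"grip": 0},
    {"dx": 0,"dy": 0,"dz": 0,"ax": 0,"ay": 0,"az": 1,"grip": 0},
    {"dx": 0,"dy": 0,"dz": 0,"ax": 0,"ay": 0,"az": 1,"grip": 0},
    {"dx": 0,"dy": 0,"dz": 0,"ax": 0,"ay": 0,"az": 1,"grip": 0},
    {"dx": 0,"dy": 0,"dz": 0,"ax": 0,"ay": 0,"az": 1,"grip": 0},
    {"dx": 0,"dy": 0,"dz": 0,"ax": 0,"ay": 0,"az": 1,"grip": 0},
    {"dx": 0,"dy": 0,"dz": 0,"ax": 0,"ay": 0,"az": 1,"grip": 0},
  ],
)

```text
clock: 9.43
position: [0.4101, -0.2229, 0.5664]
ee_rot: [0.004, 0.71, 0.703, -0.021]
contact_force: [0.7, -0.1, 0.0]
width: 0.0859
gripper_force: 0.0
```

jog_arm(
  plan=[
    {"dx": 0,"dy": 0,"dz": 0,"ax": 0,"ay": 0,"az": 1,"grip": 0},
    {"dx": 0,"dy": 0,"dz": 0,"ax": 0,"ay": 0,"az": 1,"grip": 0},
    {"dx": 0,"dy": 0,"dz": 0,"ax": 0,"ay": 0,"az": 1,"grip": 0},
    {"dx": 0,"dy": 0,"dz": 0,"ax": 0,"ay": 0,"az": 1,"grip": 0},
    {"dx": 0,"dy": 0,"dz": 0,"ax": 0,"ay": 0,"az": 1,"grip": 0},
    {"dx": 0,"dy": 0,"dz": 0,"ax": 0,"ay": 0,"az": 1,"grip": 0},
    {"dx": 0,"dy": 0,"dz": 0,"ax": 0,"ay": 0,"az": 1,"grip": 0},
    {"dx": 0,"dy": 0,"dz": 0,"ax": 0,"ay": 0,"az": 1,"grip": 0},
    {"dx": 0,"dy": 0,"dz": 0,"ax": 0,"ay": 0,"az": 1,"grip": 0},
    {"dx": 0,"dy": 0,"dz": 0,"ax": 0,"ay": 0,"az": 0,"grip": 0},
  ],
)

```text
clock: 10.27
position: [0.4101, -0.2229, 0.5664]
ee_rot: [0.013, 0.952, 0.306, -0.016]
contact_force: [0.9, 0.4, -1.2]
width: 0.0851
gripper_force: 0.0
```

```bash
cat >> h.py <<'E'
C=np.array([.587,-.139,0]);F=np.radians(29.6);inn=np.array([np.cos(F),np.sin(F),0]);up=np.array([0,0,1.])
tan=np.array([-inn[1],inn[0],0]); ax=-np.sin(np.radians(29))*inn+np.cos(np.radians(29))*up
seat=C-.058*inn+.073*up
def tilt(T):
    T=np.radians(T);z=np.sin(T)*inn-np.cos(T)*up;return R.from_matrix(np.c_[np.cross(-tan,z),-tan,z])
E
python3 - <<'E'
from h import *
show()
M=tilt(42);g=seat+.140*ax;z=M.as_matrix()[:,2]
print(g,g-.155*z,g-.245*z)
to(g-.245*z,M)
E
```

```text
t 10.27 P [ 0.4101 -0.2229  0.5664] grasp [ 0.4065 -0.2284  0.4116] x [ 0.812  0.582 -0.039] y [ 0.583 -0.813  0.015] z [-0.023 -0.035 -0.999] q [-0.63   0.059  1.388 -0.042  1.692  0.314] F [ 0.9  0.4 -1.2] w 0.0851 gf 0.0
[ 0.47755376 -0.20117412  0.19544676] [ 0.38737388 -0.25240342  0.31063421] [ 0.33501137 -0.28214946  0.37751724]
shift [-88.0, 1.5, 192.6] turn [-0.21, 7.36, 1.02]
```

jog_arm(
  plan=[
    {"dx": 0,"dy": 0,"dz": 0,"ax": -0.03,"ay": 0.92,"az": 0.13,"grip": 0},
    {"dx": 0,"dy": 0,"dz": 0,"ax": -0.03,"ay": 0.92,"az": 0.13,"grip": 0},
    {"dx": 0,"dy": 0,"dz": 0,"ax": -0.03,"ay": 0.92,"az": 0.13,"grip": 0},
    {"dx": 0,"dy": 0,"dz": 0,"ax": -0.03,"ay": 0.92,"az": 0.13,"grip": 0},
    {"dx": 0,"dy": 0,"dz": 0,"ax": -0.03,"ay": 0.92,"az": 0.13,"grip": 0},
    {"dx": 0,"dy": 0,"dz": 0,"ax": -0.03,"ay": 0.92,"az": 0.13,"grip": 0},
    {"dx": 0,"dy": 0,"dz": 0,"ax": -0.03,"ay": 0.92,"az": 0.13,"grip": 0},
    {"dx": 0,"dy": 0,"dz": 0,"ax": -0.03,"ay": 0.92,"az": 0.13,"grip": 0},
    {"dx": -28,"dy": 2,"dz": 11,"ax": 0,"ay": 0,"az": 0,"grip": 0},
    {"dx": -28,"dy": 2,"dz": 11,"ax": 0,"ay": 0,"az": 0,"grip": 0},
    {"dx": -28,"dy": 2,"dz": 11,"ax": 0,"ay": 0,"az": 0,"grip": 0},
    {"dx": -28,"dy": 2,"dz": 11,"ax": 0,"ay": 0,"az": 0,"grip": 0},
    {"dx": -28,"dy": 2,"dz": 11,"ax": 0,"ay": 0,"az": 0,"grip": 0},
    {"dx": -28,"dy": 2,"dz": 11,"ax": 0,"ay": 0,"az": 0,"grip": 0},
    {"dx": -28,"dy": 2,"dz": 11,"ax": 0,"ay": 0,"az": 0,"grip": 0},
    {"dx": 0,"dy": 0,"dz": 0,"ax": 0,"ay": 0,"az": 0,"grip": 0},
    {"dx": 0,"dy": 0,"dz": 0,"ax": 0,"ay": 0,"az": 0,"grip": 0},
  ],
)

```text
clock: 11.68
position: [0.3348, -0.2823, 0.3776]
ee_rot: [-0.091, 0.903, 0.238, 0.347]
contact_force: [-1.0, 0.4, 0.5]
width: 0.0852
gripper_force: 0.0
```

```bash
python3 - <<'E'
from h import *
show()
M=tilt(42);g=seat+.140*ax;z=M.as_matrix()[:,2]
to(g-.245*z,M)
d=imaging.get_image("wrist"); cv2.imwrite("pics/w2.png",d["image"][:,:,::-1])
print("button",proj(d,seat+.172*ax),"g",proj(d,g),"lid front",proj(d,C-.116*inn+.29*up))
E
```

```text
t 11.68 P [ 0.3348 -0.2823  0.3776] grasp [ 0.4252 -0.2311  0.2625] x [0.646 0.366 0.67 ] y [ 0.492 -0.87  -0.   ] z [ 0.583  0.33  -0.743] q [-1.166  0.091  1.949  0.763  1.297 -0.401] F [-1.   0.4  0.5] w 0.0852 gf 0.0
shift [0.1, -0.0, 0.2] turn [0.01, -0.01, -0.01]
button (np.float64(275.1703074307937), np.float64(226.91554427994708)) g (np.float64(275.28449543759314), np.float64(222.80546404426374)) lid front (np.float64(274.67263271010916), np.float64(125.52071261839012))
```

View pics/w2.png

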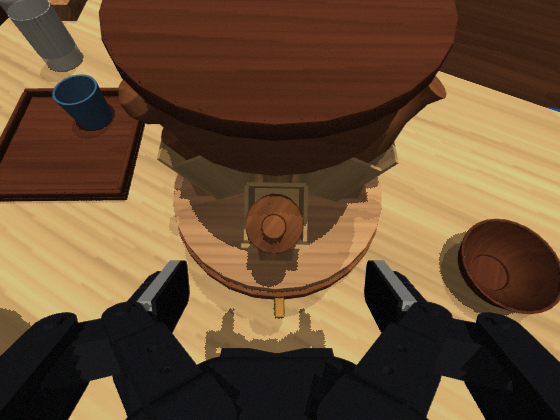

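Button shows at (274,226), predicted (275,227): aligned. Advance and grip.

jog_arm(
  plan=[
    {"dx": 0,"dy": 0,"dz": 20,"ax": 0,"ay": 0,"az": 0,"grip": 0},
    {"dx": 0,"dy": 0,"dz": 20,"ax": 0,"ay": 0,"az": 0,"grip": 0},
    {"dx": 0,"dy": 0,"dz": 20,"ax": 0,"ay": 0,"az": 0,"grip": 0},
    {"dx": 0,"dy": 0,"dz": 18,"ax": 0,"ay": 0,"az": 0,"grip": 0},
    {"dx": 0,"dy": 0,"dz": 15,"ax": 0,"ay": 0,"az": 0,"grip": 0},
    {"dx": 0,"dy": 0,"dz": 0,"ax": 0,"ay": 0,"az": 0,"grip": 0.3},
    {"dx": 0,"dy": 0,"dz": 0,"ax": 0,"ay": 0,"az": 0,"grip": 0.45},
    {"dx": 0,"dy": 0,"dz": 0,"ax": 0,"ay": 0,"az": 0,"grip": 0.7},
    {"dx": 0,"dy": 0,"dz": 0,"ax": 0,"ay": 0,"az": 0,"grip": 0.8},
    {"dx": 0,"dy": 0,"dz": 0,"ax": 0,"ay": 0,"az": 0,"grip": 0.8},
    {"dx": 0,"dy": 0,"dz": 0,"ax": 0,"ay": 0,"az": 0,"grip": 0.8},
  ],
  grip_force=50,
)

```text
clock: 12.65
position: [0.3891, -0.2522, 0.3104]
ee_rot: [-0.089, 0.903, 0.238, 0.348]
contact_force: [-2.3, -1.4, 6.6]
width: 0.0409
gripper_force: 50.6
```

```bash
python3 - <<'E'
from h import *
show(); s,P,Rm=st()
to(P+.135*ax)
E
```

```text
t 12.65 P [ 0.3891 -0.2522  0.3104] grasp [ 0.4798 -0.2016  0.1953] x [0.645 0.368 0.67 ] y [ 0.492 -0.871  0.005] z [ 0.585  0.326 -0.742] q [-1.014  0.184  2.038  0.864  1.075 -0.452] F [-2.3 -1.4  6.6] w 0.0409 gf 50.6
shift [30.5, 0.7, -131.5] turn None
```

jog_arm(
  plan=[
    {"dx": 1.4,"dy": 0,"dz": -6,"ax": 0,"ay": 0,"az": 0,"grip": 0.8},
    {"dx": 2.3,"dy": 0,"dz": -10,"ax": 0,"ay": 0,"az": 0,"grip": 0.8},
    {"dx": 2.3,"dy": 0,"dz": -10,"ax": 0,"ay": 0,"az": 0,"grip": 0.8},
    {"dx": 2.3,"dy": 0,"dz": -10,"ax": 0,"ay": 0,"az": 0,"grip": 0.8},
    {"dx": 2.3,"dy": 0,"dz": -10,"ax": 0,"ay": 0,"az": 0,"grip": 0.8},
    {"dx": 2.3,"dy": 0,"dz": -10,"ax": 0,"ay": 0,"az": 0,"grip": 0.8},
    {"dx": 2.3,"dy": 0,"dz": -10,"ax": 0,"ay": 0,"az": 0,"grip": 0.8},
    {"dx": 2.3,"dy": 0,"dz": -10,"ax": 0,"ay": 0,"az": 0,"grip": 0.8},
    {"dx": 2.3,"dy": 0,"dz": -10,"ax": 0,"ay": 0,"az": 0,"grip": 0.8},
    {"dx": 2.3,"dy": 0,"dz": -10,"ax": 0,"ay": 0,"az": 0,"grip": 0.8},
    {"dx": 2.3,"dy": 0,"dz": -10,"ax": 0,"ay": 0,"az": 0,"grip": 0.8},
    {"dx": 2.3,"dy": 0,"dz": -10,"ax": 0,"ay": 0,"az": 0,"grip": 0.8},
    {"dx": 2.3,"dy": 0,"dz": -10,"ax": 0,"ay": 0,"az": 0,"grip": 0.8},
    {"dx": 2.3,"dy": 0,"dz": -10,"ax": 0,"ay": 0,"az": 0,"grip": 0.8},
    {"dx": 2.3,"dy": 0,"dz": -10,"ax": 0,"ay": 0,"az": 0,"grip": 0.8},
    {"dx": 0,"dy": 0,"dz": 0,"ax": 0,"ay": 0,"az": 0,"grip": 0.8},
    {"dx": 0,"dy": 0,"dz": 0,"ax": 0,"ay": 0,"az": 0,"grip": 0.8},
  ],
)

```text
clock: 14.07
position: [0.3254, -0.2874, 0.4404]
ee_rot: [-0.09, 0.903, 0.238, 0.347]
contact_force: [-0.2, -0.2, -1.3]
width: 0.0408
gripper_force: 51.2
```

```bash
python3 - <<'E'
from h import *
show()
d=imaging.get_image("scene")
a=cv2.resize(d["image"][120:300,190:410],None,fx=3.6,fy=3.3,interpolation=cv2.INTER_CUBIC)
cv2.imwrite("pics/s3.png",np.clip(a.astype(float)*1.6,0,255).astype(np.uint8)[:,:,::-1])
d=imaging.get_image("wrist"); cv2.imwrite("pics/w3.png",d["image"][:,:,::-1])
E
```

```text
t 14.07 P [ 0.3254 -0.2874  0.4404] grasp [ 0.4158 -0.2367  0.3251] x [0.646 0.368 0.669] y [ 0.492 -0.871  0.003] z [ 0.583  0.327 -0.744] q [-1.192  0.033  1.842  0.733  1.432 -0.305] F [-0.2 -0.2 -1.3] w 0.0408 gf 51.2
```

View pics/w3.png

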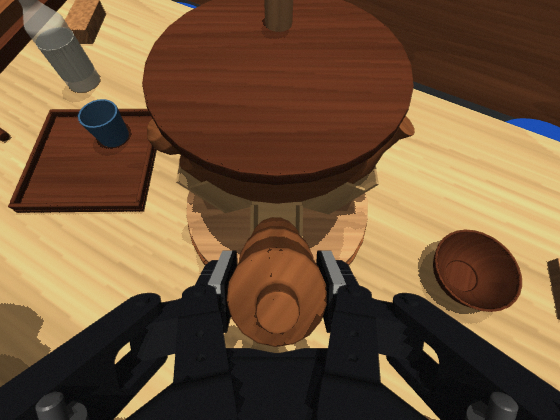

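jog_arm(
  plan=[
    {"dx": 0,"dy": 0,"dz": 0,"ax": 0,"ay": -0.55,"az": 0,"grip": 0.8},
    {"dx": 0,"dy": 0,"dz": 0,"ax": 0,"ay": -0.61,"az": 0,"grip": 0.8},
    {"dx": 0,"dy": 0,"dz": 0,"ax": 0,"ay": -0.61,"az": 0,"grip": 0.8},
    {"dx": 0,"dy": 0,"dz": 0,"ax": 0,"ay": -0.61,"az": 0,"grip": 0.8},
    {"dx": 0,"dy": 0,"dz": 0,"ax": 0,"ay": -0.61,"az": 0,"grip": 0.8},
    {"dx": 0,"dy": 0,"dz": 0,"ax": 0,"ay": -0.61,"az": 0,"grip": 0.8},
    {"dx": 0,"dy": 0,"dz": 0,"ax": 0,"ay": -0.61,"az": 0,"grip": 0.8},
    {"dx": 0,"dy": 0,"dz": 0,"ax": 0,"ay": -0.62,"az": 0,"grip": 0.8},
    {"dx": 0,"dy": 0,"dz": 0,"ax": 0,"ay": 0,"az": 0,"grip": 0.8},
    {"dx": 16.8,"dy": -27,"dz": 0.8,"ax": 0,"ay": 0,"az": 0,"grip": 0.8},
    {"dx": 16.8,"dy": -27,"dz": 0.8,"ax": 0,"ay": 0,"az": 0,"grip": 0.8},
    {"dx": 16.8,"dy": -27,"dz": 0.8,"ax": 0,"ay": 0,"az": 0,"grip": 0.8},
    {"dx": 16.8,"dy": -27,"dz": 0.8,"ax": 0,"ay": 0,"az": 0,"grip": 0.8},
    {"dx": 16.8,"dy": -27,"dz": 0.8,"ax": 0,"ay": 0,"az": 0,"grip": 0.8},
    {"dx": 16.8,"dy": -27,"dz": 0.8,"ax": 0,"ay": 0,"az": 0,"grip": 0.8},
    {"dx": 16.8,"dy": -27,"dz": 0.8,"ax": 0,"ay": 0,"az": 0,"grip": 0.8},
    {"dx": 16.8,"dy": -27,"dz": 0.8,"ax": 0,"ay": 0,"az": 0,"grip": 0.8},
    {"dx": 16.8,"dy": -27,"dz": 0.8,"ax": 0,"ay": 0,"az": 0,"grip": 0.8},
    {"dx": 16.8,"dy": -27,"dz": 0.8,"ax": 0,"ay": 0,"az": 0,"grip": 0.8},
    {"dx": 0,"dy": 0,"dz": 0,"ax": 0,"ay": 0,"az": 0,"grip": 0.8},
  ],
)

```text
clock: 15.83
position: [0.3355, 0.0349, 0.4696]
ee_rot: [-0.032, 0.959, 0.257, 0.11]
contact_force: [0.1, -0.1, -1.0]
width: 0.0411
gripper_force: 51.5
```

```bash
python3 - <<'E'
from h import *
show()
M=tilt(13);z=M.as_matrix()[:,2]
to(np.array([.478,.202,.148+.06])-.155*z,M)
E
```

```text
t 15.83 P [0.3355 0.0349 0.4696] grasp [0.3658 0.0532 0.3187] x [0.843 0.487 0.228] y [ 0.501 -0.866 -0.004] z [ 0.196  0.118 -0.974] q [-0.193 -0.198  1.86   0.16   1.31   0.825] F [ 0.1 -0.1 -1. ] w 0.0411 gf 51.5
shift [142.3, -73.1, 147.3] turn [-0.06, -0.03, 0.06]
```

jog_arm(
  plan=[
    {"dx": 18,"dy": -9,"dz": 10,"ax": -0.03,"ay": -0.03,"az": 0.03,"grip": 0.8},
    {"dx": 18,"dy": -9,"dz": 10,"ax": -0.03,"ay": 0,"az": 0.03,"grip": 0.8},
    {"dx": 18,"dy": -9,"dz": 15,"ax": 0,"ay": 0,"az": 0,"grip": 0.8},
    {"dx": 18,"dy": -9,"dz": 16,"ax": 0,"ay": 0,"az": 0,"grip": 0.8},
    {"dx": 18,"dy": -9,"dz": 16,"ax": 0,"ay": 0,"az": 0,"grip": 0.8},
    {"dx": 18,"dy": -9,"dz": 16,"ax": 0,"ay": 0,"az": 0,"grip": 0.8},
    {"dx": 18,"dy": -9,"dz": 16,"ax": 0,"ay": 0,"az": 0,"grip": 0.8},
    {"dx": 16,"dy": -10,"dz": 16,"ax": 0,"ay": 0,"az": 0,"grip": 0.8},
    {"dx": 0,"dy": 0,"dz": 16,"ax": 0,"ay": 0,"az": 0,"grip": 0.8},
    {"dx": 0,"dy": 0,"dz": 16,"ax": 0,"ay": 0,"az": 0,"grip": 0.8},
    {"dx": 0,"dy": 0,"dz": 0,"ax": 0,"ay": 0,"az": 0,"grip": 0.8},
    {"dx": 0,"dy": 0,"dz": 0,"ax": 0,"ay": 0,"az": 0,"grip": 0.8},
  ],
)

```text
clock: 16.83
position: [0.4505, 0.1756, 0.356]
ee_rot: [-0.026, 0.962, 0.249, 0.107]
contact_force: [0.2, -0.3, -1.8]
width: 0.0409
gripper_force: 51.5
```

```bash
python3 - <<'E'
from h import *
show()
d=imaging.get_image("scene")
a=cv2.resize(d["image"][120:310,240:430],None,fx=3.1,fy=3.1,interpolation=cv2.INTER_CUBIC)
cv2.imwrite("pics/s4.png",np.clip(a.astype(float)*1.5,0,255).astype(np.uint8)[:,:,::-1])
s,P,Rm=st();g=P+.155*Rm.as_matrix()[:,2]
for h in(-.14,0): print([(u-o)*3.1 for u,o in zip(proj(d,g+h*up),(240,120))])
E
```

```text
t 16.83 P [0.4505 0.1756 0.356 ] grasp [0.4804 0.1915 0.2047] x [0.853 0.475 0.218] y [ 0.486 -0.874  0.004] z [ 0.193  0.102 -0.976] q [0.203 0.115 1.856 0.075 0.96  1.23 ] F [ 0.2 -0.3 -1.8] w 0.0409 gf 51.5
[np.float64(377.61832483179256), np.float64(394.4743370515175)]
[np.float64(387.5910111347456), np.float64(297.56290840192247)]
```

View pics/s4.png

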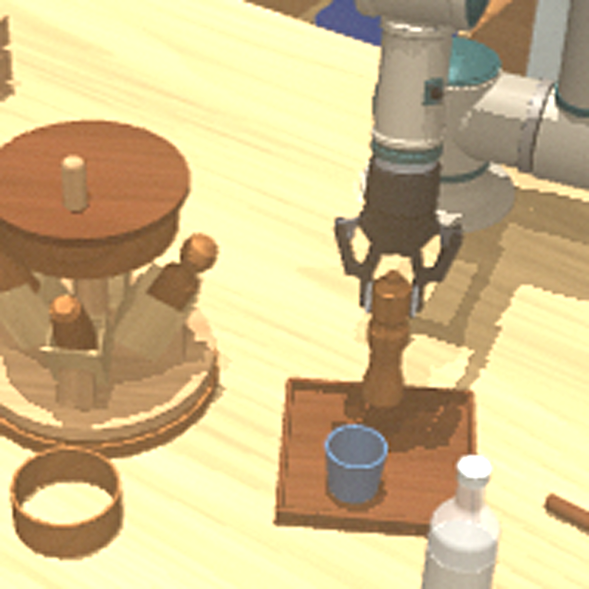

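jog_arm(
  plan=[
    {"dx": -3.3,"dy": 0,"dz": 14.6,"ax": 0,"ay": 0,"az": 0,"grip": 0.8},
    {"dx": -3.3,"dy": 0,"dz": 14.6,"ax": 0,"ay": 0,"az": 0,"grip": 0.8},
    {"dx": -2.6,"dy": 0,"dz": 11.7,"ax": 0,"ay": 0,"az": 0,"grip": 0.8},
    {"dx": -0.9,"dy": 0,"dz": 3.9,"ax": 0,"ay": 0,"az": 0,"grip": 0.8},
    {"dx": -0.4,"dy": 0,"dz": 2,"ax": 0,"ay": 0,"az": 0,"grip": 0.8},
    {"dx": 0,"dy": 0,"dz": 0,"ax": 0,"ay": 0,"az": 0,"grip": 0.8},
    {"dx": 0,"dy": 0,"dz": 0,"ax": 0,"ay": 0,"az": 0,"grip": 0.8},
  ],
)

```text
clock: 17.47
position: [0.4516, 0.1757, 0.3104]
ee_rot: [-0.025, 0.962, 0.25, 0.11]
contact_force: [0.0, 0.2, -1.8]
width: 0.0407
gripper_force: 51.5
```

jog_arm(
  plan=[
    {"dx": -0.4,"dy": 0,"dz": 2,"ax": 0,"ay": 0,"az": 0,"grip": 0.8},
    {"dx": -0.4,"dy": 0,"dz": 2,"ax": 0,"ay": 0,"az": 0,"grip": 0.8},
    {"dx": 0,"dy": 0,"dz": 0,"ax": 0,"ay": 0,"az": 0,"grip": 0.8},
  ],
)

```text
clock: 17.72
position: [0.4512, 0.1758, 0.3053]
ee_rot: [-0.025, 0.962, 0.25, 0.109]
contact_force: [-0.1, 0.2, -3.2]
width: 0.0411
gripper_force: 51.5
```

jog_arm(
  plan=[
    {"dx": -0.4,"dy": 0,"dz": 2,"ax": 0,"ay": 0,"az": 0,"grip": 0.8},
    {"dx": 0,"dy": 0,"dz": 0,"ax": 0,"ay": 0,"az": 0,"grip": 0.8},
  ],
)

```text
clock: 17.88
position: [0.4512, 0.1758, 0.3029]
ee_rot: [-0.025, 0.962, 0.25, 0.109]
contact_force: [-0.2, -0.6, -1.2]
width: 0.0412
gripper_force: 51.5
```

jog_arm(
  plan=[
    {"dx": -0.4,"dy": 0,"dz": 2,"ax": 0,"ay": 0,"az": 0,"grip": 0.8},
    {"dx": 0,"dy": 0,"dz": 0,"ax": 0,"ay": 0,"az": 0,"grip": 0.8},
  ],
)

```text
clock: 18.05
position: [0.4512, 0.1758, 0.3008]
ee_rot: [-0.025, 0.962, 0.25, 0.108]
contact_force: [0.1, -0.1, -1.4]
width: 0.0407
gripper_force: 51.5
```

jog_arm(
  plan=[
    {"dx": -0.4,"dy": 0,"dz": 2,"ax": 0,"ay": 0,"az": 0,"grip": 0.8},
    {"dx": 0,"dy": 0,"dz": 0,"ax": 0,"ay": 0,"az": 0,"grip": 0.8},
  ],
)

```text
clock: 18.22
position: [0.4513, 0.1758, 0.2987]
ee_rot: [-0.025, 0.962, 0.25, 0.109]
contact_force: [-1.1, 0.0, -1.7]
width: 0.0406
gripper_force: 51.5
```

jog_arm(
  plan=[
    {"dx": -0.4,"dy": 0,"dz": 2,"ax": 0,"ay": 0,"az": 0,"grip": 0.8},
    {"dx": 0,"dy": 0,"dz": 0,"ax": 0,"ay": 0,"az": 0,"grip": 0.8},
  ],
)

```text
clock: 18.38
position: [0.4519, 0.176, 0.2982]
ee_rot: [-0.025, 0.962, 0.25, 0.11]
contact_force: [-3.0, -0.8, 7.0]
width: 0.041
gripper_force: 52.3
```

jog_arm(
  plan=[
    {"dx": -0.4,"dy": 0,"dz": 2,"ax": 0,"ay": 0,"az": 0,"grip": 0.8},
    {"dx": 0,"dy": 0,"dz": 0,"ax": 0,"ay": 0,"az": 0,"grip": 0.8},
  ],
)

```text
clock: 18.55
position: [0.4523, 0.1763, 0.2981]
ee_rot: [-0.025, 0.962, 0.25, 0.111]
contact_force: [-5.7, -1.3, 17.3]
width: 0.0408
gripper_force: 53.5
```

jog_arm(
  plan=[
    {"dx": 0.4,"dy": 0,"dz": -1.9,"ax": 0,"ay": 0,"az": 0,"grip": 0.8},
    {"dx": 0,"dy": 0,"dz": 0,"ax": 0,"ay": 0,"az": 0,"grip": 0.6},
    {"dx": 0,"dy": 0,"dz": 0,"ax": 0,"ay": 0,"az": 0,"grip": 0.48},
    {"dx": 0,"dy": 0,"dz": 0,"ax": 0,"ay": 0,"az": 0,"grip": 0.44},
    {"dx": 0,"dy": 0,"dz": 0,"ax": 0,"ay": 0,"az": 0,"grip": 0.4},
    {"dx": 0,"dy": 0,"dz": 0,"ax": 0,"ay": 0,"az": 0,"grip": 0.3},
    {"dx": 0,"dy": 0,"dz": 0,"ax": 0,"ay": 0,"az": 0,"grip": 0.15},
    {"dx": 0,"dy": 0,"dz": 0,"ax": 0,"ay": 0,"az": 0,"grip": 0},
    {"dx": 0,"dy": 0,"dz": 0,"ax": 0,"ay": 0,"az": 0,"grip": 0},
    {"dx": 0,"dy": 0,"dz": -12,"ax": 0,"ay": 0,"az": 0,"grip": 0},
    {"dx": 0,"dy": 0,"dz": -25,"ax": 0,"ay": 0,"az": 0,"grip": 0},
    {"dx": 0,"dy": 0,"dz": -35,"ax": 0,"ay": 0,"az": 0,"grip": 0},
    {"dx": 0,"dy": 0,"dz": -35,"ax": 0,"ay": 0,"az": 0,"grip": 0},
    {"dx": 0,"dy": 0,"dz": -35,"ax": 0,"ay": 0,"az": 0,"grip": 0},
    {"dx": 0,"dy": 0,"dz": 0,"ax": 0,"ay": 0,"az": 0,"grip": 0},
    {"dx": 0,"dy": 0,"dz": 0,"ax": 0,"ay": 0,"az": 0,"grip": 0},
  ],
  grip_force=20,
)

```text
clock: 19.88
position: [0.4236, 0.1613, 0.4377]
ee_rot: [-0.025, 0.962, 0.25, 0.112]
contact_force: [-0.0, 0.5, -1.2]
width: 0.0851
gripper_force: 0.0
```

```bash
python3 - <<'E'
from h import *
show()
d=imaging.get_image("scene")
a=cv2.resize(d["image"][120:310,190:430],None,fx=3.1,fy=3.1,interpolation=cv2.INTER_CUBIC)
cv2.imwrite("pics/s5.png",np.clip(a.astype(float)*1.5,0,255).astype(np.uint8)[:,:,::-1])
E
```

```text
t 19.88 P [0.4236 0.1613 0.4377] grasp [0.455  0.1773 0.2868] x [0.85  0.475 0.227] y [ 0.486 -0.874  0.008] z [ 0.202  0.103 -0.974] q [0.182 0.006 1.765 0.071 1.152 1.223] F [-0.   0.5 -1.2] w 0.0851 gf 0.0
```

View pics/s5.png

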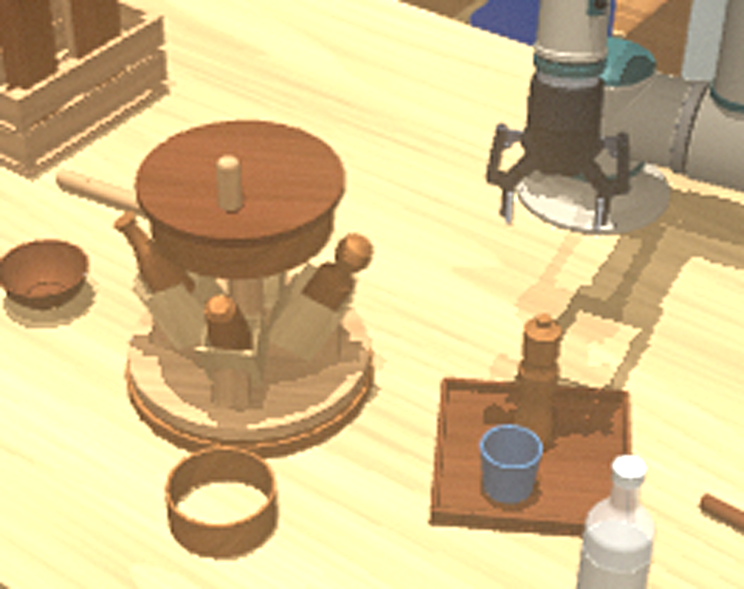

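The mill stands upright in the tray (button at (543,320), foot near (535,440)), clear of the cup. The other three pieces are in their pockets and the gripper is free, so I am handing it in.

```bash
python3 -c "
from rig import manip
print(manip.sign_off())"
```

```text
the job is handed in; nothing more can be done
None
```

The job is handed in, with no verdict returned: the mill was drawn out facing the pointer and stands upright in the tray beside the cup, and in the last picture the other three pieces were still in their pockets; wrist joint 6 briefly read -2.704 rad against its -2.7 limit.

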